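# Find the latched line key on the switch box and release it

## Task

Before the test leads are moved, every line of the grey switch box must be off, and one of its four identical white push-push keys has been left latched down. Going from the leftmost key to the rightmost as you see them, feel all four with a light fingertip tap each, pushing none of them in; then press the latched one right home and let it go, so that it springs up and all four keys stand up. Touch keys from above with the fingertips only, pinch and lift nothing, and leave the other things on the bench where they lie.

Things in the scene. Friction and masses are not known exactly. Their poses are not given: they have to be found in the camera images.
- switch_box: grey desk console, black side cheeks, 152 mm deep (x), 226 mm wide (y), fixed. Origin: centre of its underside, on the bench; x points from the keys to the back, y left along the row, z up. Key deck 46 mm above the bench. Keys in one row at box x = -22 mm, y = +67.5, +22.5, -22.5, -67.5 mm. Behind, from box x = +15 mm, a hump 80 mm high with binding posts up to 95 mm
- key_1_top (a point): centre of the top of the leftmost white key cap (24 x 26 mm), moving with the key. It is 61 mm above the bench when the key is up, 56.8 mm when latched, 53 mm when pressed home; the black bezel round the cap reaches 49 mm
- key_2_top (a point): centre of the top of the second from the left white key cap (24 x 26 mm), moving with the key. It is 61 mm above the bench when the key is up, 56.8 mm when latched, 53 mm when pressed home; the black bezel round the cap reaches 49 mm
- key_3_top (a point): centre of the top of the third from the left white key cap (24 x 26 mm), moving with the key. It is 61 mm above the bench when the key is up, 56.8 mm when latched, 53 mm when pressed home; the black bezel round the cap reaches 49 mm
- key_4_top (a point): centre of the top of the rightmost white key cap (24 x 26 mm), moving with the key. It is 61 mm above the bench when the key is up, 56.8 mm when latched, 53 mm when pressed home; the black bezel round the cap reaches 49 mm
- key_1 (a joint): travel of the leftmost key straight down, m: 0 up, 0.0042 latched, 0.008 home. Push-push: the spring pushes up with 1.3 N at the top, 3.0 N at the latched height, 4.5 N at home. An up key yields from the first touch and latches if pressed home; a latched key gives under 1 mm to a tap below 3 N, and springs up once pressed home and let go
- key_2 (a joint): travel of the second from the left key straight down, m: 0 up, 0.0042 latched, 0.008 home. Push-push: the spring pushes up with 1.3 N at the top, 3.0 N at the latched height, 4.5 N at home. An up key yields from the first touch and latches if pressed home; a latched key gives under 1 mm to a tap below 3 N, and springs up once pressed home and let go
- key_3 (a joint): travel of the third from the left key straight down, m: 0 up, 0.0042 latched, 0.008 home. Push-push: the spring pushes up with 1.3 N at the top, 3.0 N at the latched height, 4.5 N at home. An up key yields from the first touch and latches if pressed home; a latched key gives under 1 mm to a tap below 3 N, and springs up once pressed home and let go
- key_4 (a joint): travel of the rightmost key straight down, m: 0 up, 0.0042 latched, 0.008 home. Push-push: the spring pushes up with 1.3 N at the top, 3.0 N at the latched height, 4.5 N at home. An up key yields from the first touch and latches if pressed home; a latched key gives under 1 mm to a tap below 3 N, and springs up once pressed home and let go
- marker: black marker pen lying in front of the switch box, 132 mm long, 14 mm thick; loose, to be left alone. Origin: under its middle
- relay: small relay in a clear cover standing on the bench, 21 x 27 x 34 mm; loose, to be left alone. Origin: under its middle
- tape: yellow roll of insulating tape lying on the bench, 60 mm across, 18 mm high; loose, to be left alone. Origin: under its middle
- small_board: small green circuit board lying in front of the box, 55 x 75 x 15 mm; loose, to be left alone. Origin: under its middle
- connector: metal-shell connector lying beside the chassis, 53 x 13 x 18 mm; loose, to be left alone. Origin: under its middle

How it is judged:
On the way, in this order (a step that is already met when the one before it is completed fails the run):
1. the leftmost key is tapped lightly with the fingertips (at least 0.4 N, pushed in no further than 6 mm), while the latched key is still down (contact force between the fingers and key_1 above 0.4 N and value of joint key_1 below 0.006 m and value of joint any of key_1, key_2, key_3, key_4 above 0.0028 m), for 0.03 s.
2. the second from the left key is tapped lightly with the fingertips (at least 0.4 N, pushed in no further than 6 mm), while the latched key is still down (contact force between the fingers and key_2 above 0.4 N and value of joint key_2 below 0.006 m and value of joint any of key_1, key_2, key_3, key_4 above 0.0028 m), for 0.03 s.
3. the third from the left key is tapped lightly with the fingertips (at least 0.4 N, pushed in no further than 6 mm), while the latched key is still down (contact force between the fingers and key_3 above 0.4 N and value of joint key_3 below 0.006 m and value of joint any of key_1, key_2, key_3, key_4 above 0.0028 m), for 0.03 s.
4. the rightmost key is tapped lightly with the fingertips (at least 0.4 N, pushed in no further than 6 mm), while the latched key is still down (contact force between the fingers and key_4 above 0.4 N and value of joint key_4 below 0.006 m and value of joint any of key_1, key_2, key_3, key_4 above 0.0028 m), for 0.03 s.
5. the latched key is pressed home (at least 6.5 mm down) (((value of joint key_1 above 0.0065 m and contact force between the fingers and key_1 above 0.4 N) or (value of joint key_2 above 0.0065 m and contact force between the fingers and key_2 above 0.4 N) or (value of joint key_3 above 0.0065 m and contact force between the fingers and key_3 above 0.4 N) or (value of joint key_4 above 0.0065 m and contact force between the fingers and key_4 above 0.4 N))).
At the end, for the whole second after the job is handed in: all four keys stand up (each within 1 mm of fully up), and the loose things lie within 25 mm of where they were (value of joint each of key_1, key_2, key_3, key_4 below 0.001 m and distance of each of marker, relay, tape, small_board, connector from where it was at the start of the episode below 0.025 m); the robot touches nothing.
It fails at once if a key other than the latched one is pushed in by more than 6 mm while the latched key is still down ((value of joint key_1 above 0.006 m and value of joint key_2 above 0.0028 m) or (value of joint key_1 above 0.006 m and value of joint key_3 above 0.0028 m) or (value of joint key_1 above 0.006 m and value of joint key_4 above 0.0028 m) or (value of joint key_2 above 0.006 m and value of joint key_1 above 0.0028 m) or (value of joint key_2 above 0.006 m and value of joint key_3 above 0.0028 m) or (value of joint key_2 above 0.006 m and value of joint key_4 above 0.0028 m) or (value of joint key_3 above 0.006 m and value of joint key_1 above 0.0028 m) or (value of joint key_3 above 0.006 m and value of joint key_2 above 0.0028 m) or (value of joint key_3 above 0.006 m and value of joint key_4 above 0.0028 m) or (value of joint key_4 above 0.006 m and value of joint key_1 above 0.0028 m) or (value of joint key_4 above 0.006 m and value of joint key_2 above 0.0028 m) or (value of joint key_4 above 0.006 m and value of joint key_3 above 0.0028 m)).
It fails at once if a key is straddled or pinched between the fingers instead of being touched on top with their tips ((horizontal distance between the grasp point and key_1_top below 0.02 m and z of the grasp point in the frame of key_1_top below 0.004 m) or (horizontal distance between the grasp point and key_2_top below 0.02 m and z of the grasp point in the frame of key_2_top below 0.004 m) or (horizontal distance between the grasp point and key_3_top below 0.02 m and z of the grasp point in the frame of key_3_top below 0.004 m) or (horizontal distance between the grasp point and key_4_top below 0.02 m and z of the grasp point in the frame of key_4_top below 0.004 m)).
It fails at once if a loose thing on the bench is lifted, or moved by more than 25 mm (distance of any of marker, relay, tape, small_board, connector from where it was at the start of the episode above 0.025 m).
It also fails if it takes over 58 s, if anything falls off the work surface, if the arm or the gripper's body presses on something with over 40 N, if the wrist force passes 120 N, or if a joint passes its speed limit or range.

## Robot

A 6-joint arm with a two-finger parallel gripper is mounted at the origin on a cart in front of the work surface, level with it; the furniture and walls round the work are solid. World frame = base frame: x ahead of the robot, y to its left, z up, the work surface at z = 0. Lengths are in m, angles in rad, forces in N, time in s.
With the tool pointing down it reaches from about 0.3 to 0.875 m from the base axis. Payload 6.4 kg.
Tool frame: the origin (TCP) lies midway between the tips of the shut fingers; the grasp point (between the pads) lies 19 mm behind it; z points along the fingers, y is the line along which they close (so a half turn about z gives the same grasp; the last joint's range is limited). The gripper opens to 88 mm and grips with 3 to 60 N. Pads are 18 mm wide; open, the fingers measure 123 mm over their backs; the gripper's body (75 mm by 187 mm) begins 45 mm behind the grasp point.
Start: joints at [-1.34, 0.181, 1.607, -0, 1.354, -0.206], TCP at [0.243, -0.521, 0.203] pointing down, gripper open.
Joint ranges: [-2.99, 2.99], [-0.89, 2.07], [0.3, 2.58], [-1.14, 4.28], [0, 2.63], [-3.12, 3.12]. Speed limits (rad/s): [2.57, 2.57, 3.01, 3.14, 3.14, 3.14].

## Interface

Orientations are given as a rotation vector (axis times angle).
In Python, from bench import get_state, optics, close_job, masks_of gives the robot as it stands.
- The arm moves only by the tool apply_moves, never from a script. Its argument "rows" is one flat list of numbers, 6 for each row, row after row: the shift along the tool's x, y, z as a fraction of full scale, then the turn, a rotation vector about the tool's x, y, z as a fraction of full scale. A call has 1 to 10 rows; each row shifts and turns the commanded pose from where the row before left it, along the tool's axes as they then stand; what a row does not reach is not made up. Full scale, the value 1, is 50 mm for a shift and pi rad for a turn. A row lasts 1/8 s, in which the tool goes at most 62.5 mm and 10.7 degrees, less where a joint would pass 70% of its speed; a pose out of reach is approached as far as the arm can. A call with a number of a shift or a turn outside -1 to 1 is refused whole. A call with a gripper value outside its range is refused whole. "grip" is the closure, from 0 (fully open) to 1 (shut), set as the call begins (left out, the last holds). The fingers move at their own pace and stop on an object; "grip_force" is the grip in N (left out, the last holds). Time passes only in rows, so rows that do not move let the fingers close. It gives the time, the measured TCP pose, the force, the opening and the grip force at its end, in the units of the state.
- get_state(): the state, without advancing time (a new reading comes with each control period).
- optics.read_camera(name): name is "scene" or "top" or "wrist"; returns a dict with "img" (420x560x3 uint8, red, green, blue), "fx", "fy", "cx", "cy" (pixels), "T" (4x4, takes a point from camera to world coordinates). Camera axes: x right, y down, z forward; pixel columns grow to the right and rows downward; lengths in m; the calibration is good to about 2 mm. The wrist camera is an equidistant fisheye: a pixel r from the principal point sees the ray r / f radians off the axis. A picture is of the moment at which its call begins. There is no depth.
- close_job(): hands the job in; it is judged then, once.
Trained networks look in a picture, given as the dict that the camera call returned (one of the last four; its "shot" number tells which), for a name from the list of things; names that differ only in an ending like _2 or _b are one class to them, and where a whole thing is asked for, a point or a joint stands for the part that bears it (a point fixed in the world has none). Each returns a list of dicts, best first, with "conf" (0 to 1); they miss things now and then, are a little off and sometimes report something else, mostly with a low value. They report only what shows in the picture. A call takes as long as a camera call.
- masks_of(picture, thing): "region" (420x560 bool, what is visible of it) and "centre" ([column, row] in pixels, amid what is visible of it).
The state is a dict: "time": time; "qpos": joint angles; "qvel": joint speeds; "joint_efforts": joint torques, N m; "eef_pos": TCP position; "tcp_rot": TCP orientation; "wrist_force": force on the tool from outside, world axes, zero at the start; "moment": the same for the moment, N m; "width": opening from 0.0 (shut) to 1.0 (fully open); "gripper_force": force on a finger pad.
Only numpy, scipy, OpenCV 4.12 (cv2) and the standard library are available. Lean on these libraries where they do the work, as an engineer would, in place of code of your own. Each camera call takes 0.05 s, during which the arm holds its last target. There are 200 camera calls.

## Working session

There is one attempt and no reset: what is moved stays moved. The work goes in short steps, Python scripts to look and compute and a tool call to move; the robot and the scene stay as the last step left them, time stands still between calls to the robot, and variables do not carry over. Pictures are saved under pics/ and viewed, at most 10 in all, crops included, and the job is handed in when it is done.

Besides the shell and the picture viewer there is one more tool, called as name(argument=value, ...) on one line, values as JSON. apply_moves: Moves the arm, as the interface text tells. Its arguments: {"type":"object","properties":{"rows":{"type":"array","items":{"type":"number","minimum":-1,"maximum":1}},"grip":{"type":"number"},"grip_force":{"type":"number"}},"required":["rows"]}

```bash
mkdir -p pics; cat > h.py <<'E'
import numpy as np, cv2
from scipy.spatial.transform import Rotation as R
from bench import get_state, optics, close_job, masks_of
def topix(c,P):
    T=np.linalg.inv(c["T"]); p=(T[:3,:3]@np.atleast_2d(P).T).T+T[:3,3]
    return np.c_[c["fx"]*p[:,0]/p[:,2]+c["cx"], c["fy"]*p[:,1]/p[:,2]+c["cy"]]
def onz(c,uv,z):
    d=c["T"][:3,:3]@np.array([(uv[0]-c["cx"])/c["fx"],(uv[1]-c["cy"])/c["fy"],1]); o=c["T"][:3,3]
    return o+d*(z-o[2])/d[2]
E
python3 - <<'E'
from h import *
for n in("top","scene"):
    c=optics.read_camera(n); cv2.imwrite(f"pics/{n}.png",c["img"][:,:,::-1])
    print(n,c["fx"],c["T"].round(3).tolist())
    for m in masks_of(c,"key_1_top")[:8]: print(m["conf"],m["centre"],m["region"].sum(),onz(c,m["centre"],.061).round(4))
    for m in masks_of(c,"switch_box")[:2]: print("box",m["conf"],m["centre"])
s=get_state(); print({k:np.round(v,3).tolist() for k,v in s.items()})
E
```

```text
top 480.5239632744109 [[-0.025, -0.98, 0.197, 0.325], [-1.0, 0.024, -0.009, -0.331], [0.004, -0.197, -0.98, 0.889], [0.0, 0.0, 0.0, 1.0]]
0.66 [231.8, 194.4] 208 [ 0.5345 -0.2472  0.061 ]
box 0.87 [268.0, 184.7]
scene 433.56938835900394 [[0.89, -0.282, 0.358, 0.18], [-0.455, -0.528, 0.717, -0.984], [-0.013, -0.801, -0.598, 0.603], [0.0, 0.0, 0.0, 1.0]]
0.5 [271.9, 190.0] 114 [ 0.5313 -0.2566  0.061 ]
box 0.64 [293.5, 212.9]
{'time': 0.3, 'qpos': [-1.34, 0.181, 1.607, -0.0, 1.354, -0.206], 'qvel': [-0.0, -0.002, -0.003, -0.001, -0.0, -0.001], 'joint_efforts': [0.001, -43.334, -34.159, 0.07, 0.035, -0.0], 'eef_pos': [0.243, -0.521, 0.203], 'tcp_rot': [-3.066, -0.68, 0.0], 'wrist_force': [-0.483, 0.232, 0.09], 'moment': [-0.02, 0.008, 0.041], 'gripper_force': 0.0, 'width': 0.997}
```

View pics/top.png

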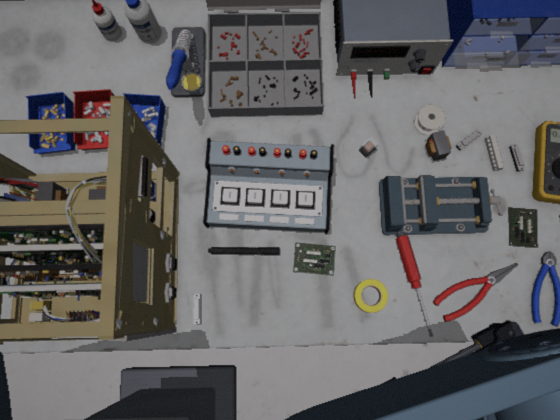

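View pics/scene.png

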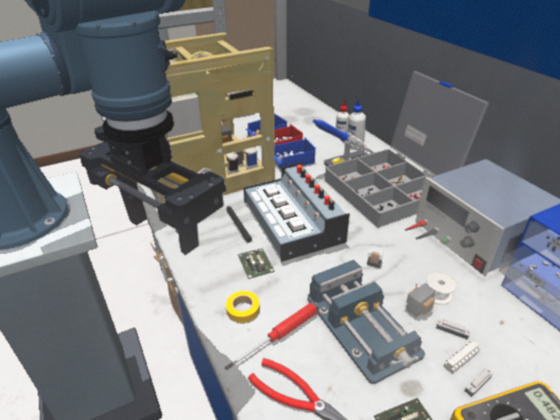

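The top view shows the box at about (270,185), with keys near (231,195), (256,198), (281,198) and (306,199). The tall chassis frame is to its left, with its right face at columns 125–178. The marker is at (244,251) and the small board at (315,258). Next I'll fit the box pose and measure the chassis height.

```bash
python3 - <<'E'
from h import *
from scipy.optimize import least_squares
cs={n:optics.read_camera(n) for n in("top","scene")}
top,sc=cs["top"],cs["scene"]
print("origin px",topix(top,[0,0,0]),topix(sc,[0,0,0]))
# chassis far-top corner triangulation
def ray(c,uv): 
    d=c["T"][:3,:3]@np.array([(uv[0]-c["cx"])/c["fx"],(uv[1]-c["cy"])/c["fy"],1]); return c["T"][:3,3],d/np.linalg.norm(d)
def tri(a,b):
    A=np.zeros((3,3));v=np.zeros(3)
    for o,d in(ray(top,a),ray(sc,b)):
        M=np.eye(3)-np.outer(d,d);A+=M;v+=M@o
    return np.linalg.solve(A,v).round(3)
print("chassis top corner",tri((115,95),(272,50)),"foot far",onz(top,(178,168),0),"foot near",onz(top,(178,335),0))
g=cv2.cvtColor(top["img"],cv2.COLOR_RGB2GRAY)
im=cv2.resize(top["img"][130:240,195:345],None,fx=5.2,fy=5.2,interpolation=cv2.INTER_CUBIC)
cv2.imwrite("pics/crop1.png",im[:,:,::-1])
im=cv2.resize(sc["img"][155:260,235:355],None,fx=5.5,fy=5.5,interpolation=cv2.INTER_CUBIC)
cv2.imwrite("pics/crop2.png",im[:,:,::-1])
E
```

```text
origin px [[ 89.01227022 516.74814125]] [[ 17.08333621 217.98773079]]
chassis top corner [ 0.601 -0.127  0.324] foot far [ 0.60477311 -0.13781399  0.        ] foot near [ 0.29218022 -0.1434426   0.        ]
```

View pics/crop1.png

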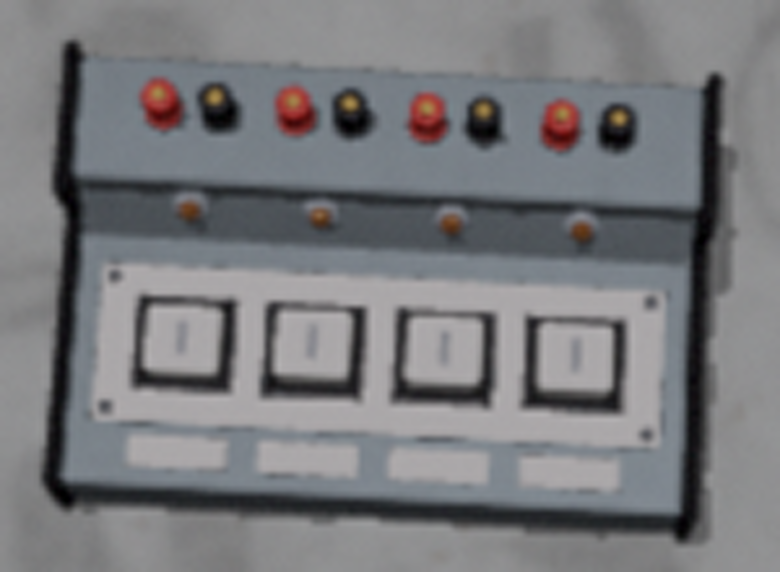

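View pics/crop2.png

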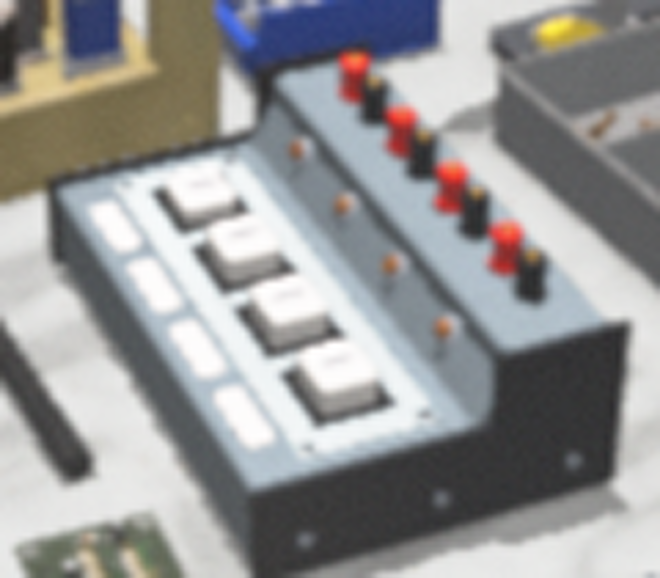

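The crops show the four caps at (183,342), (313,348), (446,353) and (576,360) in crop1. Which one is latched can't be judged reliably by eye, so I'll find it by feel.

```bash
cat >> h.py <<'E'
uv=np.array([[183,342],[313,348],[446,353],[576,360]])/5.2+[195,130]-.4
def fit():
    c=optics.read_camera("top")
    P=np.array([onz(c,u,.060) for u in uv]); d=P[0]-P[3]; t=np.arctan2(d[1],d[0])-np.pi/2
    ctr=P.mean(0)[:2]; y=np.array([-np.sin(t),np.cos(t)])
    return t,np.array([ctr+y*k for k in(.0675,.0225,-.0225,-.0675)]),P
def delta(goal,t):
    """remaining shift in tool axes (m), and turn to align tool y with box x"""
    s=get_state(); Rm=R.from_rotvec(s["tcp_rot"]).as_matrix()
    best=min((( R.from_matrix(Rm.T@np.array([[sg*-np.sin(t)*1,sg*np.cos(t),0],[sg*np.cos(t),sg*np.sin(t),0],[0,0,-1]]).T).as_rotvec()) for sg in(1,-1)),key=np.linalg.norm)
    return Rm.T@(np.array(goal)-s["eef_pos"]),best,s
E
python3 - <<'E'
from h import *
t,K,P=fit(); print(t,K.round(4),P.round(4).tolist(), np.linalg.norm(P[0]-P[3]))
np.savez("k.npz",t=t,K=K)
sc=optics.read_camera("scene")
pp=topix(sc,np.c_[K,[.061]*4]); print(((pp-[235,155])*5.5).round())
d,b,s=delta([*K[0],.13],t); print(d.round(4),b.round(4),s["qpos"])
print(R.from_rotvec(s["tcp_rot"]).as_matrix().round(3))
E
```

```text
-0.07142581563595929 [[ 0.5332 -0.2432]
 [ 0.53   -0.2881]
 [ 0.5268 -0.3329]
 [ 0.5235 -0.3778]] [[0.5331, -0.2436, 0.06], [0.5299, -0.2879, 0.06], [0.527, -0.3332, 0.06], [0.5235, -0.3774, 0.06]] 0.1342031919222487
[[192. 175.]
 [235. 232.]
 [281. 293.]
 [331. 359.]]
[ 0.3802 -0.1291  0.0731] [-1.0000e-04 -1.0000e-04 -1.0625e+00] [-1.34028431e+00  1.80842163e-01  1.60703922e+00  6.92086974e-06
  1.35378921e+00 -2.06315641e-01]
[[ 0.906  0.423 -0.   ]
 [ 0.423 -0.906  0.   ]
 [ 0.    -0.    -1.   ]]
```

apply_moves(rows=[0,0,0,0,0,-0.0564,0,0,0,0,0,-0.0564,0,0,0,0,0,-0.0564,0,0,0,0,0,-0.0564,0,0,0,0,0,-0.0564,0,0,0,0,0,-0.0564,0,0,0,0,0,0], grip=1, grip_force=10)

```text
time: 1.38
eef_pos: [0.2433, -0.5211, 0.2032]
tcp_rot: [2.3, 2.139, -0.0]
wrist_force: [-0.1, -0.2, -0.7]
width: 0.23
gripper_force: 0.0
```

```bash
python3 - <<'E'
from h import *
k=np.load("k.npz"); t,K=k["t"],k["K"]-[0,.002]
for i in (0,3):
    d,b,s=delta([*K[i],.12],t); print(d.round(4),b.round(4))
print(s["qpos"].round(2),s["width"],s["time"],s["eef_pos"].round(4))
E
```

```text
[0.2962 0.2692 0.0831] [ 0.      0.0001 -0.0011]
[0.1612 0.2693 0.0832] [ 0.      0.0001 -0.0011]
[-1.34  0.18  1.61  0.    1.35 -1.27] 0.23032533701222851 1.375 [ 0.2433 -0.5211  0.2032]
```

apply_moves(rows=[0.6,0.54,0,0,0,0,0.6,0.54,0,0,0,0,0.6,0.54,0,0,0,0,0.6,0.54,0,0,0,0,0.6,0.54,0,0,0,0,0.6,0.54,0,0,0,0,0.6,0.54,0,0,0,0,0.6,0.54,0,0,0,0,0.6,0.54,0,0,0,0,0.5,0.5,0,0,0,0])

```text
time: 2.62
eef_pos: [0.5325, -0.2445, 0.2032]
tcp_rot: [2.303, 2.137, 0.0]
wrist_force: [0.4, -0.4, 0.3]
width: 0.002
gripper_force: 0.0
```

```bash
python3 - <<'E'
from h import *
k=np.load("k.npz"); t,K=k["t"],k["K"]-[0,.002]
d,b,s=delta([*K[0],.08],t); print(d.round(4),b.round(4))
print(s["qpos"].round(2),s["width"],s["time"],s["wrist_force"],s["eef_pos"].round(4))
a=optics.read_camera("scene")["img"]; b=optics.read_camera("top")["img"]
cv2.imwrite("pics/two.png",np.hstack([a[:,:400],b[:,:400]])[:,:,::-1])
E
```

```text
[-0.0006  0.0007  0.1232] [ 0.0003  0.0001 -0.0034]
[-0.63  0.2   1.58  0.    1.36 -0.56] 0.0019248205362433913 2.625 [ 0.3884549  -0.4070744   0.28635748] [ 0.5325 -0.2445  0.2032]
```

View pics/two.png

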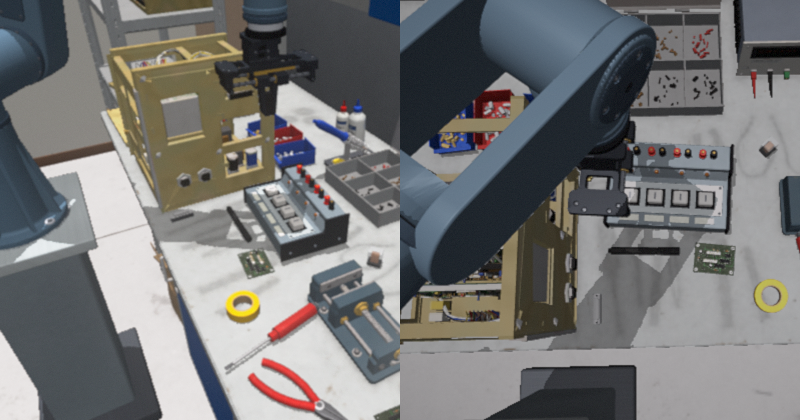

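The arm is above key 1. The scene image has the forearm clear of the frame, and the gripper stands over the left key. Descending to 10 mm above the cap.

apply_moves(rows=[0,0,0.5,0,0,0,0,0,0.5,0,0,0,0,0,0.5,0,0,0,0,0,0.5,0,0,0,0,0,0.4,0,0,0,0,0,0.2,0,0,0,0,0,0,0,0,0,0,0,0,0,0,0])

```text
time: 3.72
eef_pos: [0.532, -0.2463, 0.0741]
tcp_rot: [2.298, 2.139, 0.0]
wrist_force: [-0.2, 0.4, 0.6]
width: 0.005
gripper_force: 0.0
```

```bash
python3 - <<'E'
from h import *
k=np.load("k.npz"); t,K=k["t"],k["K"]-[0,.002]
d,b,s=delta([*K[0],.061],t); print(d.round(4),s["wrist_force"],s["eef_pos"].round(4))
w=optics.read_camera("wrist"); cv2.imwrite("pics/w1.png",w["img"][:,:,::-1])
E
```

```text
[0.0013 0.0011 0.0131] [-0.1667282   0.39223211  0.61395593] [ 0.532  -0.2463  0.0741]
```

View pics/w1.png

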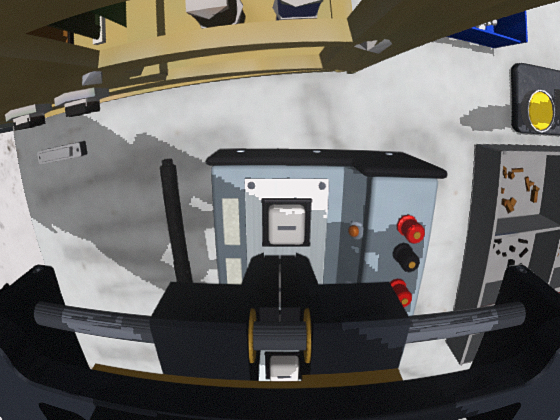

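The wrist view shows cap 1 at (287,222), with the fingertips at about (280,255) and another cap at (283,365). I'll check the lateral aim with the fisheye calibration.

```bash
python3 - <<'E'
from h import *
w=optics.read_camera("wrist")
def fe(uv,z):
    v=np.array(uv)-[w["cx"],w["cy"]]; r=np.hypot(*v); th=r/w["fx"]
    d=w["T"][:3,:3]@np.array([*(np.sin(th)*v/r),np.cos(th)]); o=w["T"][:3,3]; return o+d*(z-o[2])/d[2]
def pj(P):
    T=np.linalg.inv(w["T"]); p=T[:3,:3]@P+T[:3,3]; th=np.arctan2(np.hypot(p[0],p[1]),p[2]); return np.array([w["cx"],w["cy"]])+w["fx"]*th*p[:2]/np.hypot(p[0],p[1])
print(w["T"].round(3).tolist(),w["fx"])
for z in(.061,.0568): print(fe((287,222),z).round(4))
print(fe((283,365),.061).round(4))
s=get_state(); print("tcp px",pj(s["eef_pos"]))
k=np.load("k.npz")
for q in k["K"]: print(pj(np.array([*q,.061])))
for m in masks_of(w,"key_1_top")[:4]: print(m["conf"],m["centre"],m["region"].sum())
E
```

```text
[[0.997, -0.068, -0.02, 0.537], [-0.071, -0.949, -0.308, -0.165], [0.002, 0.309, -0.951, 0.256], [0.0, 0.0, 0.0, 1.0]] 325.19226210127806
[ 0.5368 -0.2373  0.061 ]
[ 0.5368 -0.2388  0.0568]
[ 0.526  -0.3626  0.061 ]
tcp px [280.6773934  243.71418293]
[281.9370969  230.95541847]
[281.72298995 290.33430983]
[281.50399191 338.67464714]
[281.29965894 377.19788593]
0.72 [284.3, 226.4] 1405
```

apply_moves(rows=[0.08,0.04,0.1,0,0,0,0,0,0.1,0,0,0,0,0,0.02,0,0,0,0,0,0,0,0,0,0,0,0,0,0,0])

```text
time: 4.5
eef_pos: [0.5338, -0.242, 0.0622]
tcp_rot: [2.299, 2.141, 0.0]
wrist_force: [0.0, -0.5, -0.1]
width: 0.003
gripper_force: 0.0
```

apply_moves(rows=[0,0,0.04,0,0,0,0,0,0.02,0,0,0,0,0,0,0,0,0,0,0,0,0,0,0])

```text
time: 5.0
eef_pos: [0.5338, -0.2419, 0.0591]
tcp_rot: [-2.299, -2.141, -0.0]
wrist_force: [0.1, -0.2, 0.7]
width: 0.007
gripper_force: 0.0
```

apply_moves(rows=[0,0,0.02,0,0,0,0,0,0,0,0,0])

```text
time: 5.25
eef_pos: [0.5337, -0.2418, 0.058]
tcp_rot: [-2.299, -2.141, 0.0]
wrist_force: [0.1, -0.2, -0.1]
width: 0.003
gripper_force: 0.0
```

apply_moves(rows=[0,0,0,0,0,0])

```text
time: 5.38
eef_pos: [0.5338, -0.2419, 0.0581]
tcp_rot: [-2.299, -2.141, 0.0]
wrist_force: [-0.1, 0.2, -0.4]
width: 0.003
gripper_force: 0.0
```

apply_moves(rows=[0,0,0,0,0,0])

```text
time: 5.5
eef_pos: [0.5338, -0.2419, 0.0581]
tcp_rot: [-2.299, -2.141, 0.0]
wrist_force: [0.3, -0.2, -0.9]
width: 0.008
gripper_force: 0.0
```

apply_moves(rows=[0,0,0.02,0,0,0,0,0,0,0,0,0])

```text
time: 5.75
eef_pos: [0.5337, -0.2418, 0.057]
tcp_rot: [-2.299, -2.141, 0.0]
wrist_force: [0.7, -0.7, 0.8]
width: 0.005
gripper_force: 0.0
```

apply_moves(rows=[0,0,0.01,0,0,0,0,0,0,0,0,0])

```text
time: 6.0
eef_pos: [0.5337, -0.2419, 0.0566]
tcp_rot: [-2.299, -2.141, 0.0]
wrist_force: [0.0, -0.1, -0.1]
width: 0.002
gripper_force: 0.0
```

apply_moves(rows=[0,0,0.01,0,0,0,0,0,0,0,0,0])

```text
time: 6.25
eef_pos: [0.5337, -0.2419, 0.056]
tcp_rot: [-2.299, -2.141, 0.0]
wrist_force: [-0.2, -0.6, 0.1]
width: 0.002
gripper_force: 0.0
```

apply_moves(rows=[0,0,0,0,0,0])

```text
time: 6.38
eef_pos: [0.5338, -0.2419, 0.0561]
tcp_rot: [2.299, 2.141, 0.0]
wrist_force: [-0.0, 0.9, -0.4]
width: 0.007
gripper_force: 0.0
```

apply_moves(rows=[0,0,0.01,0,0,0,0,0,0,0,0,0])

```text
time: 6.62
eef_pos: [0.5337, -0.2418, 0.0556]
tcp_rot: [-2.299, -2.141, -0.0]
wrist_force: [-1.0, 0.9, 0.1]
width: 0.007
gripper_force: 0.0
```

```bash
python3 - <<'E'
from h import *
w=optics.read_camera("wrist"); a=cv2.resize(w["img"][170:310,200:380],None,fx=3,fy=3,interpolation=cv2.INTER_CUBIC)
c=optics.read_camera("scene"); b=cv2.resize(c["img"][150:255,230:300],None,fx=3.5,fy=4,interpolation=cv2.INTER_CUBIC)
cv2.imwrite("pics/w2.png",np.hstack([a,b])[:,:,::-1])
s=get_state();print(s["wrist_force"],s["moment"],s["eef_pos"])
E
```

```text
[-0.75680067  1.12051589  0.20422446] [-0.03311842 -0.04532892  0.01206618] [ 0.5337508  -0.24188488  0.05559969]
```

View pics/w2.png

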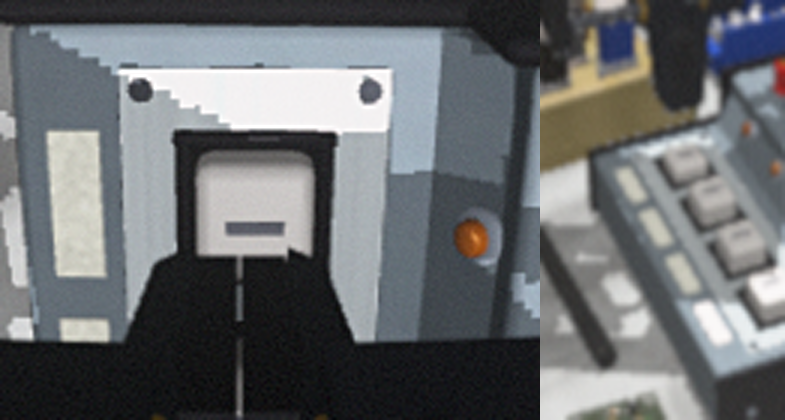

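The scene crop puts the fingertip (685,105) visibly above cap 1 (685,160), although the TCP reads 55.6 mm. I'll measure the real tip height from the pixels.

```bash
python3 - <<'E'
from h import *
w=optics.read_camera("wrist");c=optics.read_camera("scene")
def pj(P):
    T=np.linalg.inv(w["T"]); p=T[:3,:3]@P+T[:3,3]; th=np.arctan2(np.hypot(p[0],p[1]),p[2]); return np.array([w["cx"],w["cy"]])+w["fx"]*th*p[:2]/np.hypot(p[0],p[1])
e=get_state()["eef_pos"]
for h in(0,.005,.01,.015,.02,.025):
  print(h,[(((pj(e+[0,o,h])-[200,170])*3).round(0)) for o in(-.009,0,.009)],((topix(c,e+[0,0,h])-[230,150])*[3.5,4]+[540,0]).round(), )
K=np.load("k.npz")["K"]
print(((topix(c,np.c_[K,[.061]*4])-[230,150])*[3.5,4]+[540,0]).round())
E
```

```text
0 [array([245., 261.]), array([242., 222.]), array([239., 181.])] [[680. 154.]]
0.005 [array([245., 272.]), array([242., 232.]), array([239., 190.])] [[680. 147.]]
0.01 [array([245., 284.]), array([242., 243.]), array([239., 200.])] [[680. 139.]]
0.015 [array([246., 296.]), array([242., 254.]), array([239., 210.])] [[680. 132.]]
0.02 [array([246., 308.]), array([243., 266.]), array([239., 221.])] [[679. 124.]]
0.025 [array([246., 321.]), array([243., 278.]), array([239., 233.])] [[679. 117.]]
[[680. 147.]
 [707. 189.]
 [737. 233.]
 [768. 281.]]
```

```bash
python3 - <<'E'
from h import *
c=optics.read_camera("scene")
Rm=np.array([[.906,.423,0],[.423,-.906,0],[0,0,-1]])
e=np.array([.243,-.521,.203])
print("start seen right finger bottom ~(190,250)")
for h in(0,.02,.03,.04): print(h,topix(c,[e+[0,0,h],e+[0,0,h]+Rm@[0,.053,0],e+[0,0,h]-Rm@[0,.053,0]]).round(0).tolist(), topix(c,np.array([.5325,-.2445,.2032+h])).round())
a=cv2.imread("pics/scene.png")[130:270,80:240]; b=cv2.imread("pics/two.png")[30:170,200:340]
d=c["img"][90:230,210:330,::-1]
cv2.imwrite("pics/w3.png",cv2.resize(np.hstack([a,b,d]),None,fx=1.9,fy=1.9,interpolation=cv2.INTER_CUBIC))
E
```

```text
start seen right finger bottom ~(190,250)
0 [[168.0, 254.0], [195.0, 271.0], [143.0, 239.0]] [[268. 130.]]
0.02 [[165.0, 243.0], [193.0, 260.0], [140.0, 228.0]] [[268. 121.]]
0.03 [[164.0, 237.0], [192.0, 254.0], [139.0, 223.0]] [[268. 116.]]
0.04 [[163.0, 232.0], [191.0, 248.0], [138.0, 217.0]] [[268. 112.]]
```

View pics/w3.png

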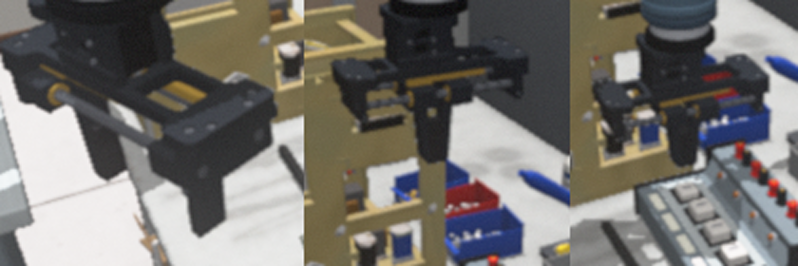

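All three crops show the same thing: the real fingertips stand about 30 mm higher than the reported TCP z, e.g. tip seen at (188,254) against a predicted (195,271). The gripper is at full length, so the z reading is biased. I'll keep descending and rely on touch, not the reading.

apply_moves(rows=[0,0,0.1,0,0,0,0,0,0.1,0,0,0,0,0,0.06,0,0,0,0,0,0,0,0,0])

```text
time: 7.38
eef_pos: [0.5334, -0.2417, 0.0421]
tcp_rot: [-2.298, -2.141, 0.0]
wrist_force: [0.3, -0.5, 0.2]
width: 0.003
gripper_force: 0.0
```

```bash
python3 - <<'E'
from h import *
w=optics.read_camera("wrist"); a=cv2.resize(w["img"][170:310,200:380],None,fx=3,fy=3,interpolation=cv2.INTER_CUBIC)
c=optics.read_camera("scene"); b=cv2.resize(c["img"][150:255,230:295],None,fx=4,fy=4,interpolation=cv2.INTER_CUBIC)
cv2.imwrite("pics/w4.png",np.hstack([a,b])[:,:,::-1])
s=get_state();print(s["wrist_force"],s["moment"],s["eef_pos"])
E
```

```text
[-0.51170708  0.19446636 -0.16188751] [-0.01537419 -0.09792046  0.00825143] [ 0.53379387 -0.24188531  0.04259968]
```

View pics/w4.png

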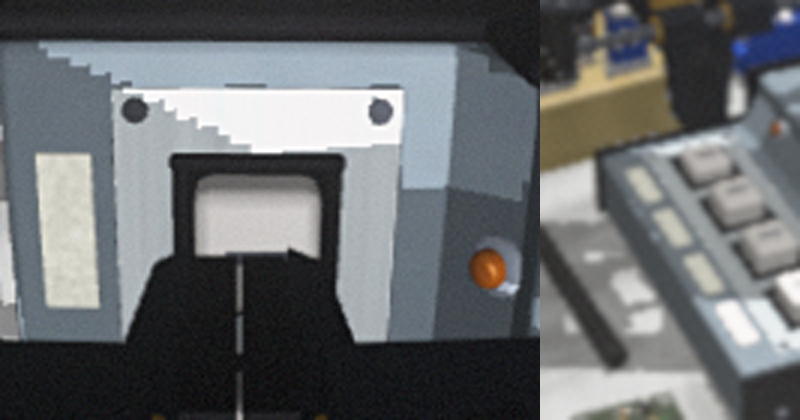

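The fingertip at (700,120) is still clearly above cap 1 at (708,160). Going on down by touch.

apply_moves(rows=[0,0,0.08,0,0,0,0,0,0,0,0,0])

```text
time: 7.72
eef_pos: [0.5335, -0.2417, 0.0383]
tcp_rot: [-2.298, -2.141, 0.0]
wrist_force: [-1.6, -0.1, 0.6]
width: 0.002
gripper_force: 0.0
```

apply_moves(rows=[0,0,0.03,0,0,0,0,0,0,0,0,0])

```text
time: 7.98
eef_pos: [0.5337, -0.2418, 0.037]
tcp_rot: [-2.299, -2.141, 0.0]
wrist_force: [-0.5, -0.4, -0.3]
width: 0.007
gripper_force: 0.0
```

apply_moves(rows=[0,0,0.03,0,0,0,0,0,0,0,0,0])

```text
time: 8.22
eef_pos: [0.5337, -0.2418, 0.0355]
tcp_rot: [-2.299, -2.141, 0.0]
wrist_force: [0.5, -0.7, 0.4]
width: 0.01
gripper_force: 0.0
```

apply_moves(rows=[0,0,0.03,0,0,0,0,0,0,0,0,0])

```text
time: 8.48
eef_pos: [0.5337, -0.2418, 0.0339]
tcp_rot: [-2.299, -2.141, 0.0]
wrist_force: [-0.6, -0.1, -0.2]
width: 0.003
gripper_force: 0.0
```

apply_moves(rows=[0,0,0.03,0,0,0,0,0,0,0,0,0])

```text
time: 8.72
eef_pos: [0.5337, -0.2418, 0.0325]
tcp_rot: [-2.299, -2.141, 0.0]
wrist_force: [-0.4, -0.0, 0.3]
width: 0.011
gripper_force: 0.0
```

apply_moves(rows=[0,0,0.03,0,0,0,0,0,0,0,0,0])

```text
time: 8.98
eef_pos: [0.5336, -0.2418, 0.031]
tcp_rot: [-2.299, -2.141, 0.0]
wrist_force: [0.2, 0.4, 1.2]
width: 0.002
gripper_force: 0.0
```

apply_moves(rows=[0,0,0.0,0,0,0])

```text
time: 9.1
eef_pos: [0.5337, -0.2419, 0.0311]
tcp_rot: [-2.299, -2.141, 0.0]
wrist_force: [0.2, 0.2, -0.3]
width: 0.004
gripper_force: 0.0
```

apply_moves(rows=[0,0,0.02,0,0,0,0,0,0,0,0,0])

```text
time: 9.35
eef_pos: [0.5337, -0.2418, 0.03]
tcp_rot: [-2.299, -2.141, 0.0]
wrist_force: [0.5, 0.6, -0.7]
width: 0.009
gripper_force: 0.0
```

apply_moves(rows=[0,0,0.0,0,0,0])

```text
time: 9.48
eef_pos: [0.5337, -0.2419, 0.0301]
tcp_rot: [-2.299, -2.141, 0.0]
wrist_force: [0.1, 0.4, -0.5]
width: 0.006
gripper_force: 0.0
```

apply_moves(rows=[0,0,0.03,0,0,0,0,0,0,0,0,0])

```text
time: 9.72
eef_pos: [0.5336, -0.2418, 0.0284]
tcp_rot: [-2.299, -2.141, 0.0]
wrist_force: [-0.1, 0.2, -0.3]
width: 0.005
gripper_force: 0.0
```

apply_moves(rows=[0,0,0.03,0,0,0,0,0,0,0,0,0])

```text
time: 9.98
eef_pos: [0.5337, -0.2418, 0.027]
tcp_rot: [-2.299, -2.141, 0.0]
wrist_force: [-0.4, -0.1, 0.4]
width: 0.006
gripper_force: 0.0
```

apply_moves(rows=[0,0,0.0,0,0,0])

```text
time: 10.1
eef_pos: [0.5338, -0.2419, 0.0271]
tcp_rot: [-2.299, -2.141, -0.0]
wrist_force: [-0.2, -0.0, 0.1]
width: 0.006
gripper_force: 0.0
```

```bash
python3 - <<'E'
from h import *
c=optics.read_camera("scene"); g=cv2.cvtColor(c["img"],cv2.COLOR_RGB2GRAY)
print(list(range(260,284)))
for r in range(166,204): print(r,*[f"{v:3d}" for v in g[r,260:284]])
K=np.load("k.npz")["K"];print(topix(c,np.array([.5338,-.2419,.061])),topix(c,np.array([.5338,-.2419,.091])))
fs=[]
for i in range(5): optics.read_camera("scene"); fs.append(get_state()["wrist_force"])
print(np.mean(fs,0))
E
```

```text
[260, 261, 262, 263, 264, 265, 266, 267, 268, 269, 270, 271, 272, 273, 274, 275, 276, 277, 278, 279, 280, 281, 282, 283]
166  63  50  42  38  41  40  39  41  43  41  42  41  38  37  41  40  45  43  42  42  47  49  51  54
167  58  45  38  38  40  42  40  42  40  40  44  39  42  39  41  45  39  46  53  59  51  45  45  49
168  64  44  39  42  39  39  41  41  40  44  45  46  43  38  40  44  41  46  72  83  69  48  41  41
169  78  59  42  41  39  42  41  43  45  44  46  45  45  42  43  44  40  58  90 105  91  60  38  37
170  96  73  44  39  43  41  42  40  44  46  43  44  46  45  42  37  39  66 120 133 108  73  41  41
171  99  79  49  40  40  40  41  41  44  41  45  39  42  42  42  39  43  83 149 161 132  86  46  37
172  99  77  46  40  42  40  43  42  41  42  41  39  41  40  39  40  40  90 169 194 167 112  54  42
173  96  72  47  41  41  42  40  41  41  37  39  39  40  41  41  39  45  94 173 207 185 123  60  47
174  94  73  48  38  42  41  44  43  40  40  39  40  40  38  40  40  46  99 176 209 188 125  64  67
175  98  77  46  36  39  43  41  42  43  38  37  41  41  41  42  41  50 103 181
[... 2218 characters left out ...]
76
198 145 123 138 155 161 160 157 147 142 141 143 138 127 143 165 175 168 161 162 168 173 181 182 183
199 144 118 120 145 157 161 161 156 153 137 111  97 103 125 151 169 177 180 181 182 183 186 186 187
200 124 111 110 129 149 158 161 158 152 126  84  67  90 114 135 157 175 184 186 186 184 186 180 176
201 118 122 122 121 136 156 160 158 157 140  98  62  72 101 121 142 166 179 180 175 169 166 158 155
202 152 161 160 139 127 143 158 162 160 151 123  80  63  92 111 125 148 157 158 154 151 148 144 145
203 183 187 186 163 134 130 148 156 158 157 144 113  80  78  99 116 133 144 144 144 141 142 143 141
[[269.9799844  186.52486534]] [[269.67609656 175.25288486]]
[-0.04488041  0.5068559  -0.17485596]
```

The fingertip's lower edge is now at row 187 over the cap, whose centre is at about row 190, so only a few mm remain.

apply_moves(rows=[0,0,0.03,0,0,0,0,0,0,0,0,0])

```text
time: 10.65
eef_pos: [0.5336, -0.2418, 0.0254]
tcp_rot: [-2.299, -2.141, 0.0]
wrist_force: [0.9, 0.6, -0.2]
width: 0.003
gripper_force: 0.0
```

apply_moves(rows=[0,0,0.02,0,0,0,0,0,0,0,0,0])

```text
time: 10.9
eef_pos: [0.5337, -0.2418, 0.0245]
tcp_rot: [-2.299, -2.141, 0.0]
wrist_force: [0.5, -1.7, 0.2]
width: 0.006
gripper_force: 0.0
```

apply_moves(rows=[0,0,0.0,0,0,0])

```text
time: 11.02
eef_pos: [0.5338, -0.2419, 0.0246]
tcp_rot: [-2.299, -2.141, 0.0]
wrist_force: [1.0, 0.9, 0.0]
width: 0.005
gripper_force: 0.0
```

apply_moves(rows=[0,0,0.02,0,0,0,0,0,0,0,0,0])

```text
time: 11.28
eef_pos: [0.5337, -0.2418, 0.0235]
tcp_rot: [-2.299, -2.141, 0.0]
wrist_force: [-0.5, -0.6, 0.4]
width: 0.005
gripper_force: 0.0
```

apply_moves(rows=[0,0,0.02,0,0,0,0,0,0,0,0,0])

```text
time: 11.52
eef_pos: [0.5337, -0.2418, 0.0225]
tcp_rot: [-2.299, -2.141, 0.0]
wrist_force: [0.0, -0.0, -0.4]
width: 0.005
gripper_force: 0.0
```

apply_moves(rows=[0,0,0.0,0,0,0])

```text
time: 11.65
eef_pos: [0.5337, -0.2419, 0.0226]
tcp_rot: [-2.299, -2.141, 0.0]
wrist_force: [0.2, 0.6, -0.4]
width: 0.006
gripper_force: 0.0
```

apply_moves(rows=[0,0,0.02,0,0,0,0,0,0,0,0,0])

```text
time: 11.9
eef_pos: [0.5339, -0.242, 0.0217]
tcp_rot: [2.299, 2.141, 0.0]
wrist_force: [-0.3, 0.5, 0.6]
width: 0.005
gripper_force: 0.6
```

```bash
cat >> h.py <<'E'
def feel(n=6):
    fs=[]
    for i in range(n): optics.read_camera("scene"); fs.append(np.r_[get_state()["wrist_force"],get_state()["moment"]])
    s=get_state(); print("F",np.mean(fs,0).round(2),"z",s["eef_pos"].round(4),"t",s["time"])
E
python3 - <<'E'
from h import *
c=optics.read_camera("scene"); g=cv2.cvtColor(c["img"],cv2.COLOR_RGB2GRAY)
for r in range(182,200): print(r,*[f"{v:3d}" for v in g[r,262:280]])
feel()
E
```

```text
182  72  47  35  41  42  41  42  43  40  43  41  42  39  43  52  93 142 162
183  53  43  38  41  43  42  42  41  42  40  43  44  38  41  60 112 155 169
184  68  48  41  39  41  43  42  40  42  41  43  44  43  44  72 137 171 176
185 127  87  49  42  42  44  42  42  43  44  40  40  42  37  68 128 162 168
186 179 128  70  43  43  41  42  41  42  41  42  41  41  42  70 122 153 158
187 191 140  79  49  44  43  40  40  42  41  44  43  42  45  78 128 153 159
188 167 133  85  55  43  42  41  40  42  39  42  44  51  66 103 135 153 159
189 126  94  70  55  49  48  44  45  56  64  81  89 102 123 145 145 147 154
190 118  78  54  67  70  67  71  88 105 127 148 158 160 168 173 147 127 139
191 140 100  64  72  92 106 123 147 161 168 178 180 178 174 165 134 103 114
192 154 122  82  70  92 119 148 169 175 173 169 165 160 155 148 121  83  86
193 158 143 115  79  78 107 136 155 157 153 149 144 139 135 131 108  84  90
194 162 156 143 104  72  83 115 133 136 135 129 121 116 117 117 114 123 147
195 164 161 153 128  89  68  88 104 103 101  99 108 129 153 157 159 162 171
196 159 162 161 147 120  80  72  78  87  93 113 138 163 175 176 170 164 158
197 151 160 160 156 142 117  99 110 127 131 137 153 172 178 167 152 144 143
198 139 155 161 163 157 147 141 140 143 134 128 144 164 177 169 164 163 168
199 123 145 158 160 159 159 154 137 113  96 106 126 149 170 176 178 179 184
F [-0.05  0.04  1.27 -0.02 -0.08  0.01] z [ 0.5339 -0.242   0.0217] t 12.25
```

Contact: 1.27 N at reported z = 21.7 mm. One more mm will show the stiffness.

apply_moves(rows=[0,0,0.02,0,0,0,0,0,0,0,0,0])

```text
time: 12.5
eef_pos: [0.5339, -0.242, 0.0208]
tcp_rot: [2.299, 2.141, 0.0]
wrist_force: [-0.3, 0.6, 3.3]
width: 0.004
gripper_force: 1.7
```

```bash
python3 -c "
from h import *
feel()"
```

```text
F [-0.27  0.48  3.41  0.04 -0.01 -0.01] z [ 0.5339 -0.242   0.0207] t 12.8
```

The force rose from 1.27 to 3.41 N in 1 mm, far stiffer than an up key, so key 1 feels latched. Moving to key 2 to compare.

apply_moves(rows=[0,0,-0.3,0,0,0,-0.5,0,0,0,0,0,-0.4,0,0,0,0,0,0,0,0,0,0,0,0,0,0.16,0,0,0,0,0,0,0,0,0,0,0,0,0,0,0])

```text
time: 13.68
eef_pos: [0.5304, -0.286, 0.0272]
tcp_rot: [-2.297, -2.141, 0.0]
wrist_force: [1.3, 0.9, 0.5]
width: 0.006
gripper_force: 0.0
```

apply_moves(rows=[0,0,0.03,0,0,0,0,0,0,0,0,0])

```text
time: 13.92
eef_pos: [0.5306, -0.2865, 0.026]
tcp_rot: [-2.298, -2.142, -0.0]
wrist_force: [0.0, 0.6, -0.4]
width: 0.007
gripper_force: 0.0
```

apply_moves(rows=[0,0,0.03,0,0,0,0,0,0,0,0,0])

```text
time: 14.18
eef_pos: [0.5308, -0.2867, 0.0248]
tcp_rot: [2.299, 2.141, 0.0]
wrist_force: [-0.5, 0.6, 1.2]
width: 0.008
gripper_force: 0.9
```

```bash
python3 -c "
from h import *
feel()"
```

```text
F [ 0.59  1.09  1.67  0.16 -0.14 -0.  ] z [ 0.5307 -0.2867  0.0247] t 14.475
```

Key 2 made contact about 3.5 mm higher and softly (1.67 N), so it is up. On to keys 3 and 4.

apply_moves(rows=[0,0,-0.24,0,0,0,-0.5,0,0,0,0,0,-0.4,0,0,0,0,0,0,0,0,0,0,0,0,0,0.18,0,0,0,0,0,0.06,0,0,0,0,0,0,0,0,0])

```text
time: 15.35
eef_pos: [0.527, -0.3309, 0.0241]
tcp_rot: [-2.297, -2.141, 0.001]
wrist_force: [-1.3, 1.1, 1.9]
width: 0.006
gripper_force: 1.0
```

```bash
python3 -c "
from h import *
feel(); print(get_state()['gripper_force'])"
```

```text
F [-0.95  0.78  1.96  0.12  0.1  -0.  ] z [ 0.5275 -0.3313  0.0247] t 15.65
0.8766408381052315
```

Key 3 is up as well (1.96 N at the same height). Key 4 next.

apply_moves(rows=[0,0,-0.24,0,0,0,-0.5,0,0,0,0,0,-0.4,0,0,0,0,0,0,0,0,0,0,0,0,0,0.18,0,0,0,0,0,0.06,0,0,0,0,0,0,0,0,0])

```text
time: 16.52
eef_pos: [0.5238, -0.3758, 0.0241]
tcp_rot: [-2.297, -2.141, 0.0]
wrist_force: [-1.4, -0.1, 1.9]
width: 0.007
gripper_force: 1.0
```

```bash
python3 -c "
from h import *
feel(); print(get_state()['gripper_force'])
d,b,s=delta([.534,-.242,.04],np.load('k.npz')['t']); print(d,b)"
```

```text
F [-1.03  0.85  1.81  0.11  0.08  0.  ] z [ 0.5244 -0.3762  0.0248] t 16.825
0.8746428927406669
[ 0.13457068  0.00015395 -0.01520529] [ 0.00011746 -0.00024004  0.00080343]
```

Key 4 is up too, so key 1 is the latched one. Going back to press it home.

apply_moves(rows=[0,0,-0.3,0,0,0,0.9,0,0,0,0,0,0.9,0,0,0,0,0,0.9,0,0,0,0,0,0,0,0,0,0,0,0,0,0.3,0,0,0,0,0,0.1,0,0,0,0,0,0.04,0,0,0,0,0,0,0,0,0,0,0,0,0,0,0])

```text
time: 18.08
eef_pos: [0.5337, -0.2428, 0.0178]
tcp_rot: [2.3, 2.14, -0.0]
wrist_force: [-0.9, 0.0, 4.6]
width: 0.006
gripper_force: 2.5
```

```bash
python3 -c "
from h import *
feel(); print(get_state()['gripper_force'])"
```

```text
F [-1.53 -0.37  5.18 -0.1   0.21 -0.01] z [ 0.5337 -0.2428  0.0179] t 18.375
2.4911568174138665
```

apply_moves(rows=[0,0,0.02,0,0,0,0,0,0,0,0,0])

```text
time: 18.62
eef_pos: [0.5337, -0.2428, 0.0178]
tcp_rot: [2.299, 2.141, -0.001]
wrist_force: [-5.0, 0.7, 12.7]
width: 0.004
gripper_force: 6.2
```

apply_moves(rows=[0,0,0.02,0,0,0,0,0,0,0,0,0])

```text
time: 18.88
eef_pos: [0.5338, -0.2429, 0.0177]
tcp_rot: [2.299, 2.141, -0.001]
wrist_force: [-8.2, 3.0, 19.9]
width: 0.004
gripper_force: 10.0
```

Hard stop reached (20 N with no further travel). Releasing, and backing off straight up.

apply_moves(rows=[0,0,-0.1,0,0,0,0,0,-0.3,0,0,0,0,0,0,0,0,0,0,0,0.17,0,0,0,0,0,0,0,0,0,0,0,0,0,0,0])

```text
time: 19.62
eef_pos: [0.5333, -0.2415, 0.0264]
tcp_rot: [-2.298, -2.14, 0.0]
wrist_force: [0.3, -0.6, -0.1]
width: 0.005
gripper_force: 0.0
```

```bash
python3 -c "
from h import *
feel(); print(get_state()['gripper_force'])"
```

```text
F [-0.25  0.05 -0.07 -0.01 -0.1  -0.  ] z [ 0.5338 -0.2419  0.0271] t 19.925
0.0
```

Now a light tap down to the up-key height, to confirm that it sprang up.

apply_moves(rows=[0,0,0.05,0,0,0,0,0,0,0,0,0,0,0,0,0,0,0])

```text
time: 20.3
eef_pos: [0.534, -0.242, 0.0248]
tcp_rot: [2.298, 2.141, 0.0]
wrist_force: [0.9, 0.3, 1.5]
width: 0.009
gripper_force: 0.9
```

```bash
python3 -c "
from h import *
feel(); print(get_state()['gripper_force'])"
```

```text
F [ 0.55 -0.16  1.99 -0.1  -0.18 -0.02] z [ 0.534  -0.242   0.0248] t 20.6
0.86587093770504
```

Key 1 now makes contact at the up height with a soft 2 N, the same as the others. Retreating and handing in.

apply_moves(rows=[0,0,-0.3,0,0,0,0,0,-0.6,0,0,0,0,0,-0.6,0,0,0,0,0,-0.6,0,0,0,0,0,0,0,0,0,0,0,0,0,0,0])

```text
time: 21.35
eef_pos: [0.5333, -0.2415, 0.1291]
tcp_rot: [-2.298, -2.141, 0.0]
wrist_force: [-1.0, -0.4, -1.4]
width: 0.008
gripper_force: 0.0
```

```bash
python3 -c "
from h import *
s=get_state(); print(s['eef_pos'],s['wrist_force']); print(close_job())"
```

```text
[ 0.53325143 -0.24151338  0.12906559] [-0.95576551 -0.39046433 -1.44159479]
the job is handed in; nothing more can be done
None
```

The job is handed in (the hand-in call gave no verdict): I tapped all four keys left to right, found the leftmost one latched and pressed it home; a re-tap felt it standing up like the others, and nothing else on the bench was touched.

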